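Pull down the spray-can locker's hatch with the hook rod

ROBOT

A 6-joint arm with a two-finger parallel gripper is mounted at the origin on the work surface. World frame = base frame: x ahead of the robot, y to its left, z up, the work surface at z = 0. Lengths are in m, angles in rad, forces in N, time in s.
With the tool pointing down it reaches from about 0.325 to 0.775 m from the base axis. Payload 9.3 kg.
Tool frame: the origin (TCP) lies at the very end of the fingers, on their centre line; the grasp point (between the pads) lies 19 mm behind it; z points along the fingers, y is the line along which they close (so a half turn about z gives the same grasp; the last joint's range is limited). The gripper opens to 85 mm and grips with 20 to 120 N. Pads are 22 mm wide; open, the fingers measure 114 mm over their backs; the gripper's body (76 mm by 85 mm) begins 54 mm behind the grasp point. The pads swing forward as they close: fully open they stand 13 mm farther back than shut.
Start: joints at [1.156, 0.259, 0.021, 1.334, 0, 1.418], TCP at [0.142, 0.531, 0.231] pointing down, gripper open.
Joint ranges: [-3.04, 3.04], [-0.91, 1.82], [-1.04, 1.36], [-1.92, 1.95], [-1.52, 1.45], [-3.14, 3.14]. Speed limits (rad/s): [2.22, 2.22, 2.79, 3.14, 3.14, 3.14].

INTERFACE

Orientations are given as [roll, pitch, yaw] about the fixed x, y, z axes, in that order (R = Rz(yaw) Ry(pitch) Rx(roll)).
In Python, from station import sense, snapshot, job_done gives the robot as it stands.
- The arm moves only by the tool send_rows, never from a script. Its argument "series" is text: rows parted by semicolons, each of 7 numbers parted by spaces: the turn, a rotation vector about the tool's x, y, z in degrees, then the shift along the tool's x, y, z in cm, then the opening, from 0 (shut) to 1 (fully open). A call has 1 to 5 rows; each row shifts and turns the commanded pose from where the row before left it, along the tool's axes as they then stand; what a row does not reach is not made up. A row lasts 1/10 s, in which the tool goes at most 50 mm and 8.59 degrees, less where a joint would pass 70% of its speed; a pose out of reach is approached as far as the arm can. A call is refused whole if a number of a shift passes 5 or a number of a turn 8.59, either way. A call with a gripper value outside its range is refused whole. The fingers move at their own pace and stop on an object; "grip_force" is the grip in N (left out, the last holds). Time passes only in rows, so rows that do not move let the fingers close. It gives the time, the measured TCP pose, the force, the opening and the grip force at its end, in the units of the state.
- sense(): the state, without advancing time (a new reading comes with each control period).
- snapshot(name): name is "scene" or "top" or "wrist"; returns a dict with "pixels" (480x640x3 uint8, red, green, blue), "z_map" (480x640 float32, m along the optical axis (not along the pixel's ray), 0 where there is no reading), "K" (3x3 intrinsics, pixels), "position" and "attitude" of the camera in the world; the wrist camera has in their place "mount" (4x4, takes a point from camera to tool coordinates, whose origin is the TCP and whose axes are the flange's). Camera axes: x right, y up, looking along -z (the intrinsics and any distortion apply to the point x, -y, -z); pixel columns grow to the right and rows downward; lengths in m; the calibration is good to about 2 mm. The wrist camera is an equidistant fisheye: a pixel r from the principal point sees the ray r / f radians off the axis. A picture is of the moment at which its call begins: read the wrist's pose just before it.
- job_done(): hands the job in; it is judged then, once.
The state is a dict: "t": time; "q": joint angles; "qvel": joint speeds; "joint_torque": joint torques, N m; "position": TCP position; "ee_rot": TCP orientation; "force": force on the tool from outside, world axes, zero at the start; "wrist_torque": the same for the moment, N m; "finger_gap": opening from 0.0 (shut) to 1.0 (fully open); "grasp_force": force on a finger pad.
Only numpy, scipy, OpenCV 4.12 (cv2) and the standard library are available. Lean on these libraries where they do the work, as an engineer would, in place of code of your own. Each camera call takes 0.05 s, during which the arm holds its last target. There are 200 camera calls.

TASK

Take the hook rod from its wooden rests, put its hook through the eye bolt on the spray-can locker's red hatch and swing the hatch down until you feel its stay snap in, so that it stays open by itself. Then unhook the rod and lay it back in its rests as it lay. Pull gently, about 15 N at most, touch the locker with the rod only, and leave the other things on the bench alone.

Things in the scene. Friction and masses are not known exactly. Their poses are not given: they have to be found in the camera images.
- rod: hook rod, loose, 0.22 kg: wooden handle 140 long x 26 wide x 32 mm high, then an 8 mm steel shaft 150 mm long, whose end is bent square to the side as a nose. Origin: middle of the handle, on the axis; x along the rod to the hook, y the way the nose points, z up as it lies. It balances 35 mm ahead of the origin: grip the handle there from above, across y, with 40 to 70 N
- hook (a point): point on the centre line of the rod's nose, at (220, 16, 0) mm in the rod's frame; axes as the rod's. The 8 mm nose runs along y from the shaft's axis (16 mm before this point) to 20 mm past it; its last 6 mm lean back 6 mm towards the handle. This point belongs in the middle of the eye's hole
- rests: fixed plywood base 75 wide x 12 mm thick with two wooden rests for the rod; origin on the bench under the middle of the lying handle, x along the lying rod to its hook end, z up. The handle's tail lies flat in the rest at x = -55 mm (slot 38 mm wide, sides up to 68 mm, handle's underside 46 mm up), the shaft in the one at x = 165 mm (slot 26 mm wide, sides up to 74 mm)
- cradle (a point): where the rod's origin belongs when it lies in the rests, 62 mm above the bench; axes as the rests'. The rod lies with its x along this x and its nose to this +y
- locker: fixed grey steel locker 340 wide x 240 deep x 360 mm high on the bench, red hatch in the upper part of its front, drawer (not used) below. Origin under the middle of its front face; its front looks to its -x, y along its width, z up
- hinge (a point): middle of the hatch's hinge axis, at the hatch's bottom edge, in the plane of the locker's front, 150 mm above the bench; the axis runs along the locker's y; axes as the locker's
- hatch (a joint): opening angle: 0 shut (upright), growing as the top swings out and down. Red hatch 300 wide x 195 high x 12 mm. A spring pulls it shut (1 to 2 N at the eye): let go too early it swings back up. A stay inside snaps over a sprung roller and then holds it open; where differs from locker to locker (hatch then rests between 0.68 and 1.08 rad) and must be felt, see hatch_edge
- eye (a point): centre of the eye bolt's hole, in the middle of the hatch's width, 165 mm up from the hinge axis and 30 mm out from the locker's front when shut. Ring 36 mm outside, hole 20 mm, 8 mm thick, its hole running along the hinge axis (y): the nose goes in sideways along y and turns in it like a pin. Axes: x into the locker, y along the hinge, z up the hatch when shut; turns with it
- paint_tin: closed round paint tin, 72 mm wide, 76 mm high, loose, under the hatch; to be left alone
- spray_can: spray can, 66 mm wide, 190 mm high, loose, to be left alone
- magnet: red triangular welding magnet, 95 x 16 x 92 mm high, loose, to be left alone
- hatch_edge (a point): middle of the hatch's top edge, 195 mm from the hinge axis; moves with the hatch. Felt at the eye: the pull climbs from 1 to 2 N to 4 to 7 N as the stay meets its roller, falls off over the next 10 mm until it goes over the roller, the hatch then seats itself 9 mm farther on, and 5 mm past that the stay meets a rubber stop and the force climbs by some 4 N a mm

How it is judged:
By the outcome, as a careful person would: the job done as asked, in the order asked, and still so for the second after the job is handed in, with the robot touching nothing.
It also fails if it takes over 72 s, if anything falls off the work surface, if the arm or the gripper's body presses on something with over 40 N, if the wrist force passes 120 N, or if a joint passes its speed limit or range.

## Working session

There is one attempt and no reset: what is moved stays moved. The work goes in short steps, Python scripts to look and compute and a tool call to move; the robot and the scene stay as the last step left them, time stands still between calls to the robot, and variables do not carry over. Pictures are saved under pics/ and viewed, at most 13 in all, crops included, and the job is handed in when it is done.

Besides the shell and the picture viewer there is one more tool, called after ">>>" as name(argument=value, ...) on one line, values as JSON. send_rows: Moves the arm, as the interface text tells. Its arguments: {"type":"object","properties":{"series":{"type":"string"},"grip_force":{"type":"number"}},"required":["series"]}

```bash
mkdir -p pics; ls
python3 - <<'E'
from station import sense,snapshot
import cv2,numpy as np
s=sense();print(s)
for n in("scene","top"):
    d=snapshot(n);cv2.imwrite(f"pics/{n}0.png",d["pixels"][:,:,::-1]);np.savez(f"pics/{n}0.npz",**{k:v for k,v in d.items()})
    print(n,{k:np.round(v,4).tolist() for k,v in d.items() if k not in("pixels","z_map")})
E
```

```text
pics
{'t': 0.0, 'q': array([ 1.15640287e+00,  2.59244182e-01,  2.07637498e-02,  1.33370155e+00,
       -7.67870584e-06,  1.41820698e+00]), 'qvel': array([-1.69290028e-03,  4.03647393e-05,  1.09427757e-04,  3.63572073e-04,
       -1.20906610e-04, -4.77279866e-04]), 'joint_torque': array([ 1.18083368e-03, -5.55632901e+01,  3.44536686e+01,  1.37185762e-02,
       -2.67060368e-04,  1.82347470e-07]), 'position': array([0.14224198, 0.53100341, 0.2306387 ]), 'ee_rot': array([-3.14022193e+00, -2.03027622e-04,  2.87978841e+00]), 'force': array([-0.80942158, -0.56587838,  0.54051422]), 'wrist_torque': array([0.00332783, 0.04648052, 0.02548231]), 'grasp_force': 0.0, 'finger_gap': 1.0003442856791593}
scene {'K': [[588.699, 0.0, 315.4194], [0.0, 588.699, 241.1878], [0.0, 0.0, 1.0]], 'position': [1.1194, 0.2375, 1.318], 'attitude': [0.4908, 0.0114, 1.7694]}
top {'K': [[611.8291, 0.0, 329.0505], [0.0, 611.8291, 240.0788], [0.0, 0.0, 1.0]], 'position': [0.3253, 0.0902, 1.2983], 'attitude': [0.1935, 0.0338, -1.5966]}
```

View pics/scene0.png

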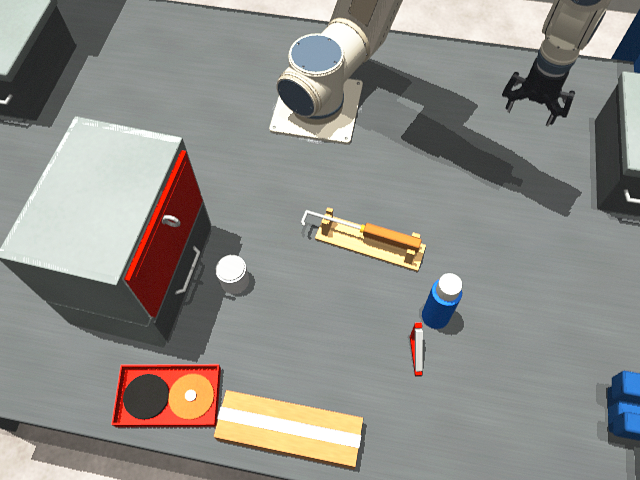

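View pics/top0.png

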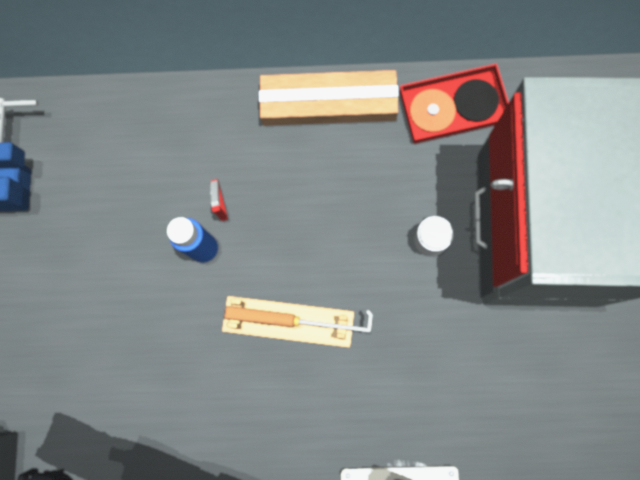

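Both views show the same things. The rod lies with its handle at about (260,317) and its nose at (370,320) in top, nose pointing up-image, which is world +x. The red hatch faces world +y with the ring at (502,184) in top and (171,221) in scene. The tin is at (435,233).

```bash
cat > h.py <<'E'
import numpy as np,cv2
from scipy.spatial.transform import Rotation as Ro
def load(n): return dict(np.load(f"pics/{n}.npz"))
def cam(d): return Ro.from_euler('xyz',d["attitude"]).as_matrix(),np.array(d["position"])
def ray(d,u,v):
    K=d["K"];R,p=cam(d);r=np.stack([(u-K[0,2])/K[0,0],-(v-K[1,2])/K[1,1],-np.ones_like(u*1.)],-1);return r@R.T,p
def world(d):
    v,u=np.mgrid[:480,:640];r,p=ray(d,u,v);return p+r*d["z_map"][...,None]
def onplane(d,uv,z):
    r,p=ray(d,np.float64(uv[0]),np.float64(uv[1]));return p+r*(z-p[2])/r[2]
def tri(d1,a,d2,b):
    r1,p1=ray(d1,*map(np.float64,a));r2,p2=ray(d2,*map(np.float64,b))
    s=np.linalg.lstsq(np.stack([r1,-r2],1),p2-p1,rcond=None)[0]
    q1,q2=p1+s[0]*r1,p2+s[1]*r2;return (q1+q2)/2,np.linalg.norm(q1-q2)
E
python3 - <<'E'
from h import *
np.set_printoptions(precision=4,suppress=True)
for n,box in(("scene0",(350,215,430,260)),("top0",(215,300,305,332))):
    d=load(n);W=world(d);hsv=cv2.cvtColor(d["pixels"],cv2.COLOR_RGB2HSV);x0,y0,x1,y1=box
    print(n,"bench z",np.median(W[420:440,400:420,2] if n=="scene0" else W[380:420,200:260,2]))
    m=np.zeros((480,640),bool);m[y0:y1,x0:x1]=True
    o=m&(hsv[...,0]<17)&(hsv[...,1]>150)&(hsv[...,2]>90)
    P=W[o];P=P[P[:,2]>.055];print("handle",len(P),"ztop",np.percentile(P[:,2],[5,50,90]))
    T=P[P[:,2]>np.percentile(P[:,2],90)-.006];r=cv2.minAreaRect((T[:,:2]*1000).astype(np.float32));print("rect mm",r)
    # pixels of handle mask rect
    ys,xs=np.where(o);print("pix rect",cv2.minAreaRect(np.c_[xs,ys].astype(np.float32)))
    red=((hsv[...,0]<6)|(hsv[...,0]>174))&(hsv[...,1]>180)&(hsv[...,2]>80)
    rm=np.zeros_like(m)
    if n=="scene0": rm[140:330,110:220]=True
    else: rm[80:300,480:530]=True
    H=W[red&rm];H=H[H[:,2]>.14];print("hatch z",H[:,2].min(),H[:,2].max(),"n",len(H))
    if n=="scene0":
        A=np.c_[H[:,0],H[:,2],np.ones(len(H))];c=np.linalg.lstsq(A,H[:,1],rcond=None)[0];e=abs(A@c-H[:,1]);
        k=e<.005;c=np.linalg.lstsq(A[k],H[k,1],rcond=None)[0];print("y=ax+bz+c",c,"x range",np.percentile(H[:,0],[.5,99.5]))
    e=rm&(hsv[...,1]<90)&(hsv[...,2]>120)
    bx=(155,205,190,235) if n=="scene0" else (488,175,518,193)
    b=np.zeros_like(m);b[bx[1]:bx[3],bx[0]:bx[2]]=True
    E=W[e&b];print("eye",len(E),E.mean(0),E.min(0),E.max(0));ys,xs=np.where(e&b);print("eye px",xs.min(),xs.max(),ys.min(),ys.max())
    # steel of rod: points above 0.05 height and gray near hook
    bx=(295,205,370,235) if n=="scene0" else (296,300,380,340)
    b=np.zeros_like(m);b[bx[1]:bx[3],bx[0]:bx[2]]=True
    S=W[b&(hsv[...,1]<70)&(W[...,2]>.05)&(W[...,2]<.09)];print("steel",len(S));ys,xs=np.where(b&(hsv[...,1]<70)&(W[...,2]>.05)&(W[...,2]<.09))
    i=np.argsort(S[:,1])[::12];print(np.c_[S[i],xs[i],ys[i]])
E
python3 - <<'E'
import cv2,numpy as np
a=cv2.imread('pics/scene0.png');b=cv2.imread('pics/top0.png')
c=[cv2.resize(x,(400,300),interpolation=cv2.INTER_CUBIC) for x in(a[195:270,300:400],a[190:250,140:220],b[290:350,300:380],b[160:210,470:537])]
cv2.imwrite('pics/c1.png',np.vstack([np.hstack(c[:2]),np.hstack(c[2:])]))
E
```

```text
scene0 bench z -0.0004331596844896479
handle 176 ztop [0.0623 0.0759 0.0798]
rect mm ((420.5578308105469, 269.33624267578125), (138.3745574951172, 28.051130294799805), 81.18464660644531)
pix rect ((391.5223388671875, 237.38424682617188), (57.834999084472656, 14.581507682800293), 16.113418579101562)
hatch z 0.1525577237591209 1.3179983357679665 n 5407
y=ax+bz+c [-0.0412  0.0472 -0.1722] x range [0.4597 1.1085]
eye 67 [ 0.6032 -0.1696  0.3217] [ 0.5725 -0.1857  0.2707] [ 0.6109 -0.152   0.3352]
eye px 162 177 215 224
steel 212
[[  0.4163   0.045    0.0584 301.     222.    ]
 [  0.3984   0.049    0.0639 304.     215.    ]
 [  0.3971   0.0513   0.0673 305.     214.    ]
 [  0.3918   0.0526   0.0639 306.     213.    ]
 [  0.3932   0.0554   0.0621 307.     214.    ]
 [  0.388    0.0645   0.0662 311.     212.    ]
 [  0.3914   0.0727   0.06   314.     215.    ]
 [  0.3913   0.0829   0.0678 318.     214.    ]
 [  0.3955   0.0913   0.0631 321.     217.    ]
 [  0.3945   0.1011   0.0645 325.     217.    ]
 [  0.3839   0.1093   0.0544 329.     216.    ]
 [  0.398    0.1169   0.0609 331.     220
[... 316 characters left out ...]
6514252369026Traceback (most recent call last):
  File "<stdin>", line 8, in <module>
    return _quantile_unchecked(
        a, q, axis, out, overwrite_input, method, keepdims, weights)
    return _ureduce(a,
                    func=_quantile_ureduce_func,
    ...<5 lines>...
                    overwrite_input=overwrite_input,
                    method=method)
    r = func(a, **kwargs)
    result = _quantile(arr,
                       quantiles=q,
    ...<2 lines>...
                       out=out,
                       weights=wgt)
    slices_having_nans = np.isnan(arr[-1, ...])
                                  ~~~^^^^^^^^^
IndexError: index -1 is out of bounds for axis 0 with size 0
```

View pics/c1.png

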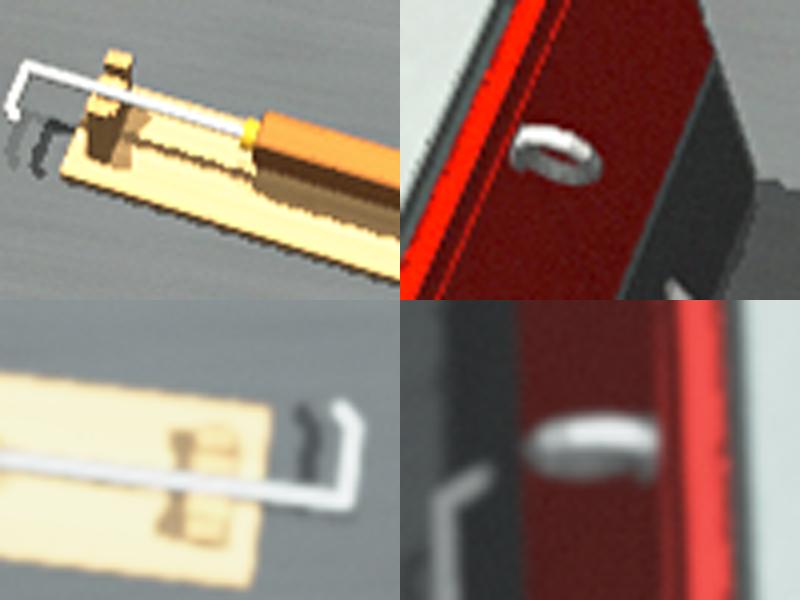

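The crop shows the hook's corner near (307,212) in scene and (370,329) in top, with the nose tip at (303,222) and (368,311). The ring's centre is near (171,221) in scene and (502,184) in top. Next I triangulate these.

Run:
```python
from h import *
np.set_printoptions(precision=4,suppress=True)
s,t=load("scene0"),load("top0")
for n,a,b in(("corner",(307,212),(370,329)),("tip",(303,222.5),(368,311)),("eye",(171,221.2),(502.4,184.3))):print(n,*tri(s,a,t,b))
# shaft line: planes from two views
N=[];P=[]
for d,box in((s,(308,205,360,232)),(t,(302,312,366,334))):
    x0,y0,x1,y1=box;hsv=cv2.cvtColor(d["pixels"],cv2.COLOR_RGB2HSV)
    m=np.zeros((480,640),bool);m[y0:y1,x0:x1]=1
    m&=(hsv[...,2]>170)&(hsv[...,1]<45);ys,xs=np.where(m)
    vx,vy,cx,cy=cv2.fitLine(np.c_[xs,ys].astype(np.float32),cv2.DIST_HUBER,0,.01,.01).ravel()
    print("line px",len(xs),cx,cy,vx,vy,"res",np.std((xs-cx)*vy-(ys-cy)*vx))
    r,p=ray(d,np.array([cx,cx+20*vx]).astype(float),np.array([cy,cy+20*vy]).astype(float));n=np.cross(r[0],r[1]);N.append(n/np.linalg.norm(n));P.append(p)
u=np.cross(*N);u/=np.linalg.norm(u);u*=-np.sign(u[1])
A=np.array([*N,[0,1,0]])
for y in(.045,.1,.15,.3):print("shaft at y",y,np.linalg.solve(A,[N[0]@P[0],N[1]@P[1],y]))
print("dir",u,"yaw",np.arctan2(u[1],u[0]))
hs=cv2.cvtColor(t["pixels"],cv2.COLOR_RGB2HSV);print(hs[317,235:300:12],t["pixels"][317,260],world(t)[317,240:300:12])
for d,box in((s,(345,205,440,275)),(t,(215,290,306,335))):
    x0,y0,x1,y1=box;hsv=cv2.cvtColor(d["pixels"],cv2.COLOR_RGB2HSV);m=np.zeros((480,640),bool);m[y0:y1,x0:x1]=1
    m&=(hsv[...,0]<20)&(hsv[...,1]>130)&(hsv[...,2]>120)
    n,l,st,c=cv2.connectedComponentsWithStats(m.astype(np.uint8));i=1+np.argmax(st[1:,4]);ys,xs=np.where(l==i);print(cv2.boxPoints(cv2.minAreaRect(np.c_[xs,ys].astype(np.float32))),st[i])
# red hatch bottom/top edges in world at scene
W=world(s);hsv=cv2.cvtColor(s["pixels"],cv2.COLOR_RGB2HSV)
red=((hsv[...,0]<6)|(hsv[...,0]>174))&(hsv[...,1]>180)&(hsv[...,2]>60);b=np.zeros_like(red);b[140:330,110:215]=1
H=W[red&b&(W[...,2]>.15)&(W[...,2]<.36)];v=H[(H[:,2]<.33)&(H[:,2]>.17)]
A=np.c_[v[:,0],np.ones(len(v))];k=np.ones(len(v),bool)
for _ in range(5):
    c=np.linalg.lstsq(A[k],v[k,1],rcond=None)[0];e=v[:,1]-A@c;k=abs(e)<.006
print("front y=ax+c",c,"n",k.sum(),"std",e[k].std(),"x",np.percentile(v[k,0],[.5,99.5]),"yaw",np.arctan(c[0]))
```

```text
corner [0.3848 0.0509 0.0568] 0.005104326308097171
tip [0.4207 0.0513 0.0654] 0.0001366162387189285
eye [ 0.6045 -0.1707  0.3106] 0.0014787008840859675
line px 177 332.97382 218.99335 0.9558737 0.2937779 res 2.5374387425741816
line px 865 328.98254 323.23834 0.9903018 0.1389328 res 6.442861663535186
shaft at y 0.045 [0.3843 0.045  0.0638]
shaft at y 0.1 [0.3935 0.1    0.0652]
shaft at y 0.15 [0.4018 0.15   0.0665]
shaft at y 0.3 [0.4267 0.3    0.0703]
dir [-0.1639 -0.9862 -0.0251] yaw -1.7354697974404858
[[ 16 122 240]
 [ 17 118 242]
 [ 17 120 243]
 [ 17 118 242]
 [ 16 122 241]
 [ 21 123 232]] [243 194 130] [[0.415  0.3068 0.0788]
 [0.4145 0.2833 0.0759]
 [0.4137 0.259  0.0776]
 [0.4133 0.2354 0.0743]
 [0.412  0.2105 0.0828]]
[[359.8138 231.6705]
 [362.6361 221.51  ]
 [421.6906 237.914 ]
 [418.8683 248.0745]] [360 223  61  25 545]
[[290.     325.    ]
 [292.8    323.6   ]
 [293.     324.    ]
 [290.2    325.4001]] [290 324   4   2   4]
front y=ax+c [-0.0512 -0.1531] n 4057 std 0.0012073160382395321 x [0.4602 0.7551] yaw -0.05116788235407629
```

```bash
cat >> h.py <<'E'
def plan(target,yaw,n,grip,start=None):
    """rows (tool axes, deg, cm) for a level pose change in n equal steps; prints groups of 5"""
    from station import sense
    s=sense();p,e=(s["position"],s["ee_rot"]) if start is None else start
    R0=Ro.from_euler('xyz',e);R1=Ro.from_euler('xyz',[np.pi,0,yaw])
    w=(R0.inv()*R1).as_rotvec();R=R0;q=np.array(p);out=[]
    for i in range(n):
        rv=np.round(np.degrees(w)/n,2);sh=np.round(R.as_matrix().T@((np.array(target)-q)/(n-i))*100,2)
        q=q+R.as_matrix()@(sh/100);R=R*Ro.from_rotvec(np.radians(rv))
        out.append(" ".join("%g"%x for x in[*rv,*sh,grip]))
    for i in range(0,n,5):print("; ".join(out[i:i+5]))
E
python3 - <<'E'
from h import *
np.set_printoptions(precision=4,suppress=True)
plan([.405,.2,.26],1.42,11,1)
from station import snapshot
d=snapshot("wrist");print({k:np.round(v,4).tolist() for k,v in d.items() if k not in("pixels","z_map")})
s,t=load("scene0"),load("top0")
print("can",tri(s,(450,284),t,(182,231)),"tin",tri(s,(231,266),t,(435,233)))
print(t["pixels"][300:332:2,260].tolist())
E
```

```text
-0.01 0 7.6 -3.09 -2.29 -0.26 1; -0.01 0 7.6 -3.36 -1.86 -0.26 1; -0.01 0 7.6 -3.58 -1.4 -0.27 1; -0.01 0 7.6 -3.73 -0.91 -0.27 1; -0.01 0 7.6 -3.82 -0.41 -0.26 1
-0.01 0 7.6 -3.84 0.1 -0.27 1; -0.01 0 7.6 -3.79 0.6 -0.26 1; -0.01 0 7.6 -3.68 1.1 -0.27 1; -0.01 0 7.6 -3.51 1.58 -0.26 1; -0.01 0 7.6 -3.27 2.02 -0.27 1
-0.01 0 7.6 -2.96 2.44 -0.26 1
{'K': [[371.6483, 0.0, 321.1657], [0.0, 371.6483, 233.8399], [0.0, 0.0, 1.0]], 'mount': [[0.0007, 0.9578, 0.2873, 0.0736], [1.0, -0.0005, -0.0009, 0.0002], [-0.0008, 0.2873, -0.9578, -0.1426], [0.0, 0.0, 0.0, 1.0]]}
can (array([0.5718, 0.4011, 0.1794]), np.float64(0.003636125142853127)) tin (array([ 0.5736, -0.0895,  0.0753]), np.float64(0.0013463379417016587))
[[233, 217, 173], [247, 242, 207], [247, 243, 212], [247, 243, 209], [246, 242, 204], [232, 196, 142], [239, 185, 125], [241, 189, 127], [243, 194, 130], [243, 193, 130], [239, 184, 124], [206, 152, 107], [237, 219, 169], [247, 243, 211], [247, 243, 209], [247, 242, 207]]
```

>>> send_rows(series="0 0 7.6 -3.1 -2.3 -0.26 1; 0 0 7.6 -3.4 -1.9 -0.26 1; 0 0 7.6 -3.6 -1.4 -0.26 1; 0 0 7.6 -3.7 -0.9 -0.26 1; 0 0 7.6 -3.8 -0.4 -0.26 1")

```text
t: 0.65
position: [0.2626, 0.3792, 0.2442]
ee_rot: [-3.141, 0.0, 2.211]
force: [1.0, 0.6, -0.3]
finger_gap: 0.995
grasp_force: 0.0
```

>>> send_rows(series="0 0 7.6 -3.8 0.1 -0.26 1; 0 0 7.6 -3.8 0.6 -0.26 1; 0 0 7.6 -3.7 1.1 -0.26 1; 0 0 7.6 -3.5 1.6 -0.26 1; 0 0 7.6 -3.3 2 -0.26 1")

```text
t: 1.15
position: [0.382, 0.2285, 0.2573]
ee_rot: [-3.142, -0.0, 1.548]
force: [0.0, 0.2, -0.5]
finger_gap: 0.999
grasp_force: 0.0
```

>>> send_rows(series="0 0 7.6 -3 2.4 -0.26 1; 0 0 0 0 0 0 1; 0 0 0 0 0 0 1; 0 0 0 0 0 0 1")

```text
t: 1.55
position: [0.4042, 0.1999, 0.2597]
ee_rot: [-3.141, -0.0, 1.422]
force: [0.0, 0.4, 0.1]
finger_gap: 0.999
grasp_force: 0.0
```

Run:
```python
from station import sense,snapshot
import cv2,numpy as np
s=sense();print(s["t"],s["position"],s["ee_rot"],s["force"],s["q"])
d=snapshot("wrist");np.savez("pics/w1.npz",pos=s["position"],rot=s["ee_rot"],**d);cv2.imwrite("pics/w1.png",d["pixels"][:,:,::-1])
```

```text
1.55 [0.40422325 0.199885   0.25973052] [-3.14100903e+00 -2.27790121e-05  1.42228707e+00] [0.04074297 0.36321603 0.11140225] [ 2.72591100e-01  8.14558708e-02 -1.27915754e-01  1.36194802e+00
  2.59351869e-04  1.99189661e+00]
```

View pics/w1.png

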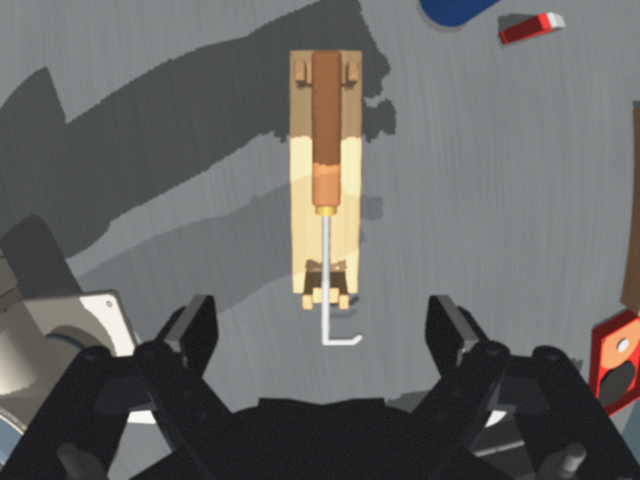

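The wrist view shows the rod vertical at column ~326, with handle rows 51–207 and columns 312–341. The ferrule is at row 210, the hook corner at (326,342) and the nose tip at (360,338).

```bash
cat >> h.py <<'E'
def wray(d,u,v):
    K=d["K"];a,b=u-K[0,2],v-K[1,2];r=np.hypot(a,b);th=r/K[0,0]
    c=np.array([np.sin(th)*a/r,-np.sin(th)*b/r,-np.cos(th)])
    R=Ro.from_euler('xyz',d["rot"]).as_matrix();M=d["mount"]
    return R@M[:3,:3]@c, d["pos"]+R@M[:3,3]
def wplane(d,uv,z):
    r,p=wray(d,*uv);return p+r*(z-p[2])/r[2]
def wdepth(d,uv):
    u,v=uv;z=np.median(d["z_map"][int(v)-1:int(v)+2,int(u)-1:int(u)+2]);r,p=wray(d,u,v)
    ax=Ro.from_euler('xyz',d["rot"]).as_matrix()@d["mount"][:3,:3]@np.array([0,0,-1.]);return p+r*z/(r@ax)
def tri2(A,B):
    (r1,p1),(r2,p2)=A,B;s=np.linalg.lstsq(np.stack([r1,-r2],1),p2-p1,rcond=None)[0];q,w=p1+s[0]*r1,p2+s[1]*r2;return (q+w)/2,np.linalg.norm(q-w)
E
python3 - <<'E'
from h import *
np.set_printoptions(precision=4,suppress=True)
d=load("w1");px=d["pixels"];hsv=cv2.cvtColor(px,cv2.COLOR_RGB2HSV)
# handle edges per row
C=[]
for v in range(58,204,6):
    row=hsv[v,300:352].astype(int);o=np.where((row[:,0]<15)&(row[:,1]>150))[0]+300
    if len(o)>20 : C.append((o.mean(),v,np.ptp(o)+1))
print(np.array(C)[::4])
pts=np.array([wplane(d,(u,v),.078) for u,v,_ in C]);vx,vy,cx,cy=cv2.fitLine(pts[:,:2].astype(np.float32),2,0,.01,.01).ravel();print("handle dir yaw",np.arctan2(vy,vx),"c",cx,cy)
for v in(51.5,207):print("handle end",wplane(d,(326.5,v),.078),wdepth(d,(326.5,v+(3 if v<100 else -3))))
S=[]
for v in range(218,334,4):
    row=px[v,316:337].astype(int);sat=np.ptp(row,axis=1);o=np.where((sat<25)&(row.mean(1)>105))[0]+316
    if 3<len(o)<12:S.append((o.mean(),v))
S=np.array(S);print("shaft",S[::5]);P=np.array([wplane(d,s,.062) for s in S]);vx,vy,cx,cy=cv2.fitLine(P[:,:2].astype(np.float32),2,0,.01,.01).ravel();print("shaft yaw",np.arctan2(vy,vx),"c",cx,cy)
s=load("scene0");
for n,a,b in(("corner",(326,342),(307,212)),("tip",(360,338),(303,222.5)),("ferrule/handle end",(326,207),(363,228.))):
    print(n,wplane(d,a,.062),wdepth(d,a),tri2(wray(d,*a),ray(s,*map(np.float64,b))))
E
```

```text
[]Traceback (most recent call last):
  File "<stdin>", line 10, in <module>
IndexError: too many indices for array: array is 1-dimensional, but 2 were indexed
```

```bash
cat > m.py <<'E'
from h import *
np.set_printoptions(precision=4,suppress=True)
d=load("w1");px=d["pixels"];print(px[100,296:356:4].tolist(),px[280,318:336].tolist())
C=[]
for v in range(60,202,6):
    g=px[v,300:355].astype(float);z=d["z_map"][v,300:355]
    b=g[:,0]-g[:,2]; sat=b/(g[:,0]+1)
    ref=np.median(sat[22:32]);bg=np.median(sat[[8,9,46,47,48]]);o=np.where(abs(sat-ref)<abs(sat-bg))[0]
    o=o[(o>8)&(o<45)]+300
    if 22<len(o)<36:C.append((o.mean(),v,len(o)))
C=np.array(C);print(C[::4])
pts=np.array([wplane(d,(u,v),.078) for u,v,_ in C]);vx,vy,cx,cy=cv2.fitLine(pts[:,:2].astype(np.float32),2,0,.01,.01).ravel();print("handle dir yaw",np.arctan2(vy,vx),"c",cx,cy)
for v in(51.5,207):print("handle end",wplane(d,(326.5,v),.078),wdepth(d,(326.5,v+(3 if v<100 else -3))))
S=[]
for v in range(218,334,4):
    zc=d["z_map"][v,312:341];o=np.where(zc<np.median(zc)-.02)[0]+312
    if 3<len(o)<14:S.append((o.mean(),v))
S=np.array(S);print("shaft",S[::5]);P=np.array([wplane(d,s,.062) for s in S]);vx,vy,cx,cy=cv2.fitLine(P[:,:2].astype(np.float32),2,0,.01,.01).ravel();print("shaft yaw",np.arctan2(vy,vx),"c",cx,cy)
s=load("scene0");
for n,a,b in(("corner",(326,342),(307,212)),("tip",(360,338),(303,222.5)),("ferrule/handle end",(326,207),(363,228.))):
    print(n,wplane(d,a,.062),wdepth(d,a),tri2(wray(d,*a),ray(s,*map(np.float64,b))))
E
python3 m.py
```

```text
[[175, 145, 110], [172, 145, 108], [175, 147, 110], [177, 148, 110], [126, 94, 69], [153, 104, 70], [153, 102, 66], [154, 104, 69], [152, 104, 70], [150, 103, 70], [149, 102, 69], [128, 93, 67], [183, 151, 114], [172, 143, 108], [175, 146, 109]] [[98, 79, 61], [95, 76, 56], [102, 87, 72], [125, 115, 110], [160, 157, 154], [192, 191, 189], [217, 217, 215], [228, 227, 226], [222, 223, 221], [213, 214, 211], [189, 188, 186], [152, 149, 146], [112, 104, 96], [94, 79, 64], [91, 75, 59], [92, 73, 58], [89, 71, 53], [90, 72, 55]]
[[326.   60.   29. ]
 [326.5  84.   28. ]
 [326.5 108.   28. ]
 [326.5 132.   28. ]
 [326.  156.   29. ]
 [325.5 180.   30. ]]
handle dir yaw 1.4205327 c 0.4184063 0.2691593
handle end [0.4288 0.3369 0.078 ] [0.4284 0.3343 0.0778]
handle end [0.4087 0.2007 0.078 ] [0.4091 0.2032 0.0774]
shaft [[326.     218.    ]
 [324.6    238.    ]
 [327.1111 258.    ]
 [325.5    278.    ]
 [325.     314.    ]]
shaft yaw 1.424029 c 0.3982672 0.13164307
corner [0.3868 0.0505 0.062 ] [0.3871 0.0527 0.0654] (array([0.388 , 0.0537, 0.065 ]), np.float64(0.002729244111324418))
tip [0.4238 0.0498 0.062 ] [0.4237 0.052  0.0654] (array([0.4229, 0.0524, 0.0677]), np.float64(0.002312102186980569))
ferrule/handle end [0.408  0.1972 0.062 ] [0.4082 0.1994 0.072 ] (array([0.408 , 0.1981, 0.0657]), np.float64(0.00012082923168552023))
```

>>> send_rows(series="0 0 0 1.8 0.2 4.3 1; 0 0 0 1.7 0.2 4.3 1; 0 0 0 0 0 4.3 1; 0 0 0 0 0 4.3 1; 0 0 0 0 0 4.3 1")

```text
t: 2.1
position: [0.413, 0.2347, 0.0435]
ee_rot: [3.141, -0.0, 1.424]
force: [1.3, -0.9, 0.3]
finger_gap: 1.001
grasp_force: 0.0
```

>>> send_rows(series="0 0 0 0 0 0 1; 0 0 0 0 0 0 1")

```text
t: 2.3
position: [0.4135, 0.2342, 0.0455]
ee_rot: [-3.141, 0.001, 1.423]
force: [0.8, 0.9, 1.3]
finger_gap: 0.998
grasp_force: 0.0
```

>>> send_rows(series="0 0 0 0 0 0.2 0.5; 0 0 0 0 0 0 0.3; 0 0 0 0 0 0 0; 0 0 0 0 0 0 0; 0 0 0 0 0 0 0", grip_force=60)

```text
t: 2.8
position: [0.4146, 0.2336, 0.0438]
ee_rot: [3.14, -0.001, 1.421]
force: [-1.0, 0.4, 7.3]
finger_gap: 0.3
grasp_force: 58.6
```

>>> send_rows(series="0 0 0 0 0 0 0; 0 0 0 0 0 0 0; 0 0 0 0 0 0 0")

```text
t: 3.1
position: [0.4146, 0.2336, 0.0438]
ee_rot: [3.14, -0.001, 1.421]
force: [-0.5, -1.1, 8.2]
finger_gap: 0.298
grasp_force: 58.6
```

>>> send_rows(series="0 0 0 0 0 -0.5 0; 0 0 0 0 0 -1.5 0; 0 0 0 0 0 -3 0; 0 0 0 0 0 -4 0; 0 0 0 0 0 -4 0")

```text
t: 3.6
position: [0.4133, 0.2332, 0.1742]
ee_rot: [-3.14, 0.001, 1.421]
force: [0.7, 0.8, -2.0]
finger_gap: 0.297
grasp_force: 59.3
```

>>> send_rows(series="0 0 0 0 0 -4 0; 0 0 0 0 0 -4 0; 0 0 0 0 0 -3 0; 0 0 0 0 0 -1.3 0; 0 0 0 0 0 0 0")

```text
t: 4.1
position: [0.4144, 0.2336, 0.2978]
ee_rot: [3.139, -0.001, 1.421]
force: [-0.1, 0.5, -2.6]
finger_gap: 0.294
grasp_force: 59.4
```

Run:
```python
from h import *
plan([.5504,.0588,.297],1.52,6,0)
```

```text
0.03 -0.01 -0.95 -2.54 2.68 0.02 0; 0.03 -0.01 -0.95 -2.58 2.63 0.01 0; 0.03 -0.01 -0.95 -2.63 2.59 0.02 0; 0.03 -0.01 -0.95 -2.67 2.55 0.01 0; 0.03 -0.01 -0.95 -2.71 2.5 0.01 0
0.03 -0.01 -0.95 -2.76 2.46 0.02 0
```

>>> send_rows(series="0 0 -0.95 -2.5 2.7 0 0; 0 0 -0.95 -2.6 2.6 0 0; 0 0 -0.95 -2.6 2.6 0 0; 0 0 -0.95 -2.7 2.6 0 0; 0 0 -0.95 -2.7 2.5 0 0")

```text
t: 4.6
position: [0.5281, 0.0868, 0.2945]
ee_rot: [-3.139, 0.0, 1.504]
force: [1.0, 0.3, -3.1]
finger_gap: 0.3
grasp_force: 59.5
```

>>> send_rows(series="0 0 -0.95 -2.7 2.4 0 0; 0 0 0 0 0 0 0; 0 0 0 0 0 0 0; 0 0 0 0 0 0 0")

```text
t: 5.0
position: [0.5493, 0.0601, 0.2952]
ee_rot: [-3.14, -0.0, 1.52]
force: [-0.2, 0.6, -3.3]
finger_gap: 0.297
grasp_force: 59.8
```

```bash
cat > look.py <<'E'
import sys
from station import sense,snapshot
import cv2,numpy as np
k=sys.argv[1];x0,y0,w,h,X0,Y0=map(int,sys.argv[2:8]);st=sense();print(st["t"],st["position"],st["ee_rot"],st["force"],st["wrist_torque"])
c=[]
for n,x,y in(("scene",x0,y0),("top",X0,Y0)):
    d=snapshot(n);np.savez(f"pics/{n}{k}.npz",**d)
    c.append(cv2.resize(d["pixels"][y:y+h,x:x+w,::-1],(400,int(400*h/w)),interpolation=cv2.INTER_CUBIC))
d=snapshot("wrist");np.savez(f"pics/w{k}.npz",pos=st["position"],rot=st["ee_rot"],**d)
c.append(cv2.resize(d["pixels"][:,:,::-1],(400,300)))
im=np.hstack(c[:2]);im=np.vstack([im,np.hstack([c[2],np.zeros_like(c[2])])]);print(im.shape);cv2.imwrite(f"pics/l{k}.png",im)
E
python3 look.py 2 130 165 100 75 440 160
```

```text
5.0 [0.54927672 0.06008206 0.29521464] [-3.14005427e+00 -2.04707861e-04  1.52029411e+00] [-0.17073386  0.6233474  -3.2813438 ] [ 0.04804049 -0.01544502 -0.00221859]
(600, 800, 3)
```

View pics/l2.png

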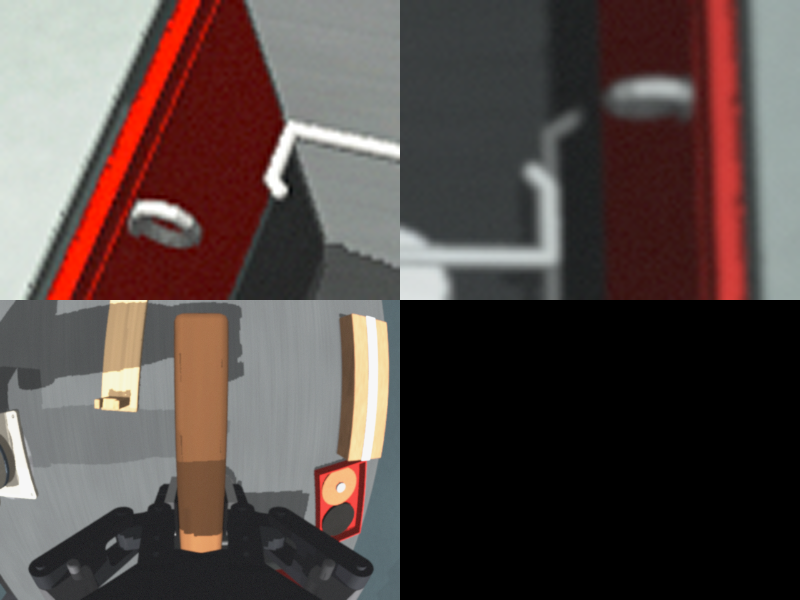

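The view shows the hook to the right of the ring and clear of it. The corner is at scene (202.8,196.8) and top (477.8,223.8), the bend at (197.5,210) and (477.3,206.8), and the ring's centre at (171.2,221) and (502.3,184.4).

Run:
```python
from h import *
np.set_printoptions(precision=4,suppress=True)
s,t=load("scene2"),load("top2")
q={}
for n,a,b in(("corner",(202.75,196.75),(477.75,223.75)),("bend",(197.5,210),(477.25,206.75)),("tip",(200.75,213),(472.25,202.5)),("eye",(171.25,221),(502.25,184.4))):
    q[n],e=tri(s,a,t,b);print(n,q[n],e)
R=Ro.from_euler('xyz',[np.pi,0,1.5203]).as_matrix();p=np.array([.5493,.0601,.2952])
for n,v in(("corner",[-.1846,0,-.0182]),("bend",[-.1846,.030,-.0182])):print(n,"kin",p+R@v)
hk=q["corner"]+R@[0,.016,0];print("eye-hook in tool axes (mm)",1000*R.T@(q["eye"]-hk))
W=world(s)
# shaft line z in scene/top: depth of hook points and ring
for n,d in(("s",s),("t",t)):
    Wd=world(d);b=(Wd[...,2]>.25)&(abs(Wd[...,0]-.6)<.03)&(Wd[...,1]>-.18)&(Wd[...,1]<-.12);P=Wd[b];print(n,"ring depth",len(P),P.min(0),P.max(0),P.mean(0))
```

```text
corner [ 0.5385 -0.1247  0.3126] 0.0019383369556325914
bend [ 0.5683 -0.1272  0.3083] 0.0012266609120813099
tip [ 0.5751 -0.1185  0.3106] 0.0022788366645291867
eye [ 0.6042 -0.1703  0.3111] 0.0016205848115234042
corner kin [ 0.54   -0.1243  0.3134]
bend kin [ 0.5699 -0.1258  0.3134]
eye-hook in tool axes (mm) [-42.2244  51.9419   1.4957]
s ring depth 137 [ 0.5701 -0.1798  0.2986] [ 0.6125 -0.1209  0.3372] [ 0.6046 -0.161   0.3184]
t ring depth 169 [ 0.57   -0.1799  0.3002] [ 0.6071 -0.1201  0.3357] [ 0.6003 -0.1639  0.3193]
```

>>> send_rows(series="0 0 0 -2.2 0 0 0; 0 0 0 -2.2 0 0 0; 0 0 0 0 1.2 0 0; 0 0 0 0 1.2 0 0; 0 0 0 0 0 0 0")

```text
t: 5.65
position: [0.5728, 0.015, 0.2955]
ee_rot: [3.141, -0.0, 1.521]
force: [-0.1, 0.3, -2.2]
finger_gap: 0.292
grasp_force: 59.9
```

>>> send_rows(series="0 0 0 0 0 0 0; 0 0 0 0 0 0 0")

```text
t: 5.85
position: [0.5714, 0.0151, 0.2959]
ee_rot: [-3.141, -0.0, 1.521]
force: [-0.0, 0.6, -2.0]
finger_gap: 0.298
grasp_force: 59.9
```

```bash
python3 look.py 3 140 180 80 60 465 165
```

```text
5.85 [0.57135539 0.01505228 0.29592419] [-3.14142442e+00 -7.69281309e-05  1.52086223e+00] [-0.02847522  0.58446967 -2.01122839] [0.01691646 0.04892361 0.04400459]
(600, 800, 3)
```

View pics/l3.png

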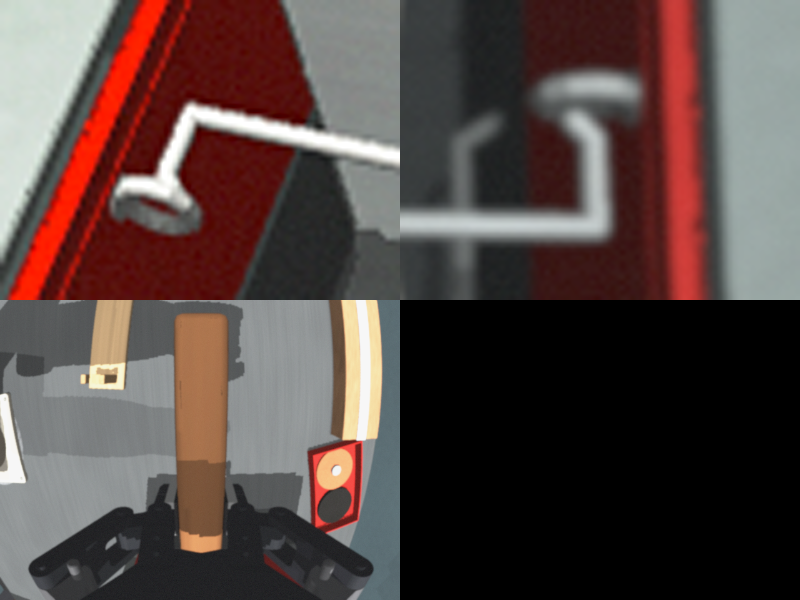

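The nose points at the ring about 2–3 mm inward of its centre, which is what I want. The tip is just in front of the ring, at (172,209) in scene and (500,187) in top. Now I slide it in while watching the force.

>>> send_rows(series="0 0 0 0 0.4 0.1 0; 0 0 0 0 0.4 0 0; 0 0 0 0 0.2 0 0; 0 0 0 0 0 0 0")

```text
t: 6.4
position: [0.5821, 0.0139, 0.2946]
ee_rot: [-3.141, -0.0, 1.52]
force: [-0.4, -0.6, -2.6]
finger_gap: 0.294
grasp_force: 59.9
```

>>> send_rows(series="0 0 0 0 0.4 0 0; 0 0 0 0 0.4 0 0; 0 0 0 0 0 0 0; 0 0 0 0 0 0 0")

```text
t: 6.8
position: [0.5898, 0.0135, 0.2947]
ee_rot: [-3.141, -0.0, 1.52]
force: [0.4, 0.2, -2.1]
finger_gap: 0.292
grasp_force: 59.9
```

No contact force. I slide in the remaining 8 mm.

>>> send_rows(series="0 0 0 0 0.4 0 0; 0 0 0 0 0.4 0 0; 0 0 0 0 0 0 0; 0 0 0 0 0 0 0")

```text
t: 7.2
position: [0.5978, 0.0131, 0.2947]
ee_rot: [-3.141, 0.0, 1.52]
force: [0.7, -0.5, -2.2]
finger_gap: 0.293
grasp_force: 59.9
```

```bash
python3 look.py 4 140 180 80 60 465 165
python3 - <<'E'
import cv2;cv2.imwrite('pics/l4c.png',cv2.imread('pics/l4.png')[:300])
E
```

```text
7.2 [0.59778237 0.01312733 0.29473849] [-3.14133645e+00  1.44910050e-05  1.52015883e+00] [ 0.66357492 -0.46404591 -2.22706701] [ 0.033001    0.0334818  -0.04382707]
(600, 800, 3)
```

View pics/l4c.png

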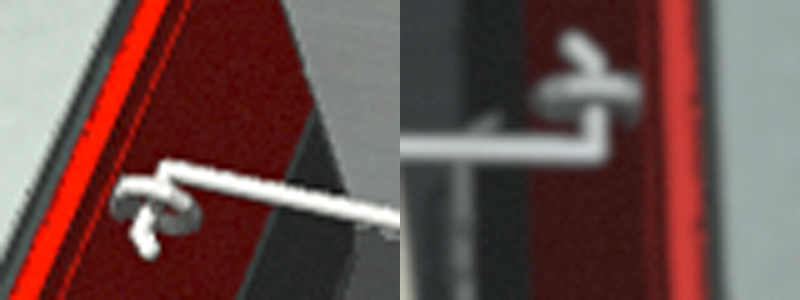

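The nose is through the ring with its tip out on the far side, at scene (170,230) and top (500,174). Next I work out the arc.

Run:
```python
import numpy as np
def P(th):
    f=th+.1799;return np.array([16.77*np.sin(f)+.6*np.cos(f),-(16.77*np.cos(f)-.6*np.sin(f))])
c=np.array([2.74,-16.65]);ths=[0]+list(np.arange(.04,.441,.04))+list(np.arange(.46,1.2,.02))
for t in ths:
    d=np.round(P(t)-c,2);c=c+d;print("%.2f: %g %g"%(t,*d),end=" | ")
```

```text
0.00: 0.85 0.26 | 0.04: 0.65 0.15 | 0.08: 0.65 0.19 | 0.12: 0.64 0.21 | 0.16: 0.63 0.23 | 0.20: 0.62 0.26 | 0.24: 0.6 0.28 | 0.28: 0.6 0.31 | 0.32: 0.59 0.33 | 0.36: 0.57 0.35 | 0.40: 0.55 0.38 | 0.44: 0.54 0.4 | 0.46: 0.26 0.21 | 0.48: 0.26 0.21 | 0.50: 0.26 0.22 | 0.52: 0.25 0.22 | 0.54: 0.25 0.23 | 0.56: 0.24 0.23 | 0.58: 0.24 0.24 | 0.60: 0.23 0.24 | 0.62: 0.23 0.25 | 0.64: 0.22 0.25 | 0.66: 0.22 0.25 | 0.68: 0.21 0.26 | 0.70: 0.21 0.27 | 0.72: 0.2 0.26 | 0.74: 0.19 0.28 | 0.76: 0.2 0.27 | 0.78: 0.18 0.28 | 0.80: 0.18 0.29 | 0.82: 0.17 0.28 | 0.84: 0.17 0.29 | 0.86: 0.17 0.3 | 0.88: 0.15 0.29 | 0.90: 0.15 0.3 | 0.92: 0.15 0.31 | 0.94: 0.14 0.3 | 0.96: 0.13 0.31 | 0.98: 0.12 0.31 | 1.00: 0.12 0.32 | 1.02: 0.12 0.31 | 1.04: 0.1 0.32 | 1.06: 0.11 0.32 | 1.08: 0.09 0.32 | 1.10: 0.09 0.32 | 1.12: 0.08 0.33 | 1.14: 0.07 0.33 | 1.16: 0.07 0.33 | 1.18: 0.06 0.33 |
```

>>> send_rows(series="0 0 0 0.4 0.0 0.13 0; 0 0 0 0.45 0 0.13 0; 0 0 0 0.65 0 0.15 0; 0 0 0 0.65 0 0.19 0; 0 0 0 0 0 0 0")

```text
t: 7.85
position: [0.5986, 0.0357, 0.2886]
ee_rot: [-3.141, -0.0, 1.521]
force: [-0.6, 0.1, -1.8]
finger_gap: 0.296
grasp_force: 60.1
```

>>> send_rows(series="0 0 0 0.64 0 0.21 0; 0 0 0 0.63 0 0.23 0; 0 0 0 0.62 0 0.26 0; 0 0 0 0 0 0 0")

```text
t: 8.25
position: [0.5996, 0.0545, 0.2814]
ee_rot: [-3.141, -0.0, 1.521]
force: [0.0, 0.1, -0.6]
finger_gap: 0.299
grasp_force: 60.1
```

```bash
python3 look.py 5 140 180 100 75 445 165
python3 - <<'E'
import cv2;cv2.imwrite('pics/l5c.png',cv2.imread('pics/l5.png')[:300])
E
```

```text
8.25 [0.59961019 0.05451758 0.28141927] [-3.14097867e+00 -4.24860721e-04  1.52115924e+00] [ 0.03022197  0.13132139 -0.62973393] [-0.27407542  0.0735397  -0.08201313]
(600, 800, 3)
```

View pics/l5c.png

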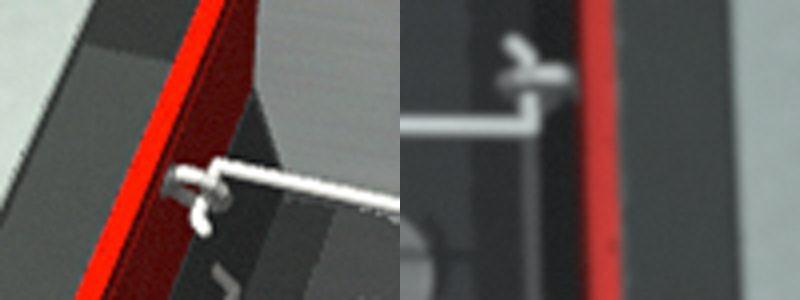

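The hatch is following, with its edge now at column ~600 in top and the nose seated in the ring at (472,190). My path runs about 2.5 mm low, so I raise it while going on.

>>> send_rows(series="0 0 0 0.6 0 0.15 0; 0 0 0 0.6 0 0.2 0; 0 0 0 0.59 0 0.33 0; 0 0 0 0 0 0 0; 0 0 0 0 0 0 0")

```text
t: 8.9
position: [0.6006, 0.0718, 0.2749]
ee_rot: [-3.141, -0.0, 1.521]
force: [-0.1, -1.5, -2.3]
finger_gap: 0.298
grasp_force: 60.0
```

>>> send_rows(series="0 0 0 0.57 0 0.35 0; 0 0 0 0.55 0 0.38 0; 0 0 0 0 0 0 0; 0 0 0 0 0 0 0")

```text
t: 9.3
position: [0.6011, 0.0829, 0.2676]
ee_rot: [-3.141, -0.0, 1.521]
force: [-0.3, -1.1, -3.1]
finger_gap: 0.294
grasp_force: 60.0
```

>>> send_rows(series="0 0 0 0.54 0 0.4 0; 0 0 0 0.26 0 0.21 0; 0 0 0 0 0 0 0; 0 0 0 0 0 0 0")

```text
t: 9.7
position: [0.6016, 0.0907, 0.2616]
ee_rot: [-3.141, -0.0, 1.52]
force: [-0.7, 0.1, -1.7]
finger_gap: 0.295
grasp_force: 60.0
```

>>> send_rows(series="0 0 0 0.26 0 0.21 0; 0 0 0 0 0 0 0; 0 0 0 0 0 0 0")

```text
t: 10.0
position: [0.6017, 0.0932, 0.2595]
ee_rot: [-3.141, -0.0, 1.52]
force: [-0.6, -1.1, -1.3]
finger_gap: 0.296
grasp_force: 60.0
```

>>> send_rows(series="0 0 0 0.26 0 0.22 0; 0 0 0 0 0 0 0; 0 0 0 0 0 0 0")

```text
t: 10.3
position: [0.6018, 0.0959, 0.2573]
ee_rot: [-3.141, -0.0, 1.52]
force: [-0.8, -1.4, -2.4]
finger_gap: 0.295
grasp_force: 60.0
```

>>> send_rows(series="0 0 0 0.25 0 0.22 0; 0 0 0 0 0 0 0; 0 0 0 0 0 0 0")

```text
t: 10.6
position: [0.602, 0.0984, 0.2551]
ee_rot: [-3.141, -0.0, 1.52]
force: [0.3, -0.2, -1.9]
finger_gap: 0.298
grasp_force: 60.0
```

>>> send_rows(series="0 0 0 0.25 0 0.23 0; 0 0 0 0 0 0 0; 0 0 0 0 0 0 0")

```text
t: 10.9
position: [0.6021, 0.1009, 0.2528]
ee_rot: [-3.141, -0.0, 1.52]
force: [0.7, -1.7, -1.9]
finger_gap: 0.3
grasp_force: 60.0
```

>>> send_rows(series="0 0 0 0.24 0 0.23 0; 0 0 0 0 0 0 0; 0 0 0 0 0 0 0")

```text
t: 11.2
position: [0.6022, 0.1033, 0.2505]
ee_rot: [-3.141, -0.0, 1.52]
force: [-0.5, -0.5, -2.0]
finger_gap: 0.299
grasp_force: 60.0
```

>>> send_rows(series="0 0 0 0.24 0 0.24 0; 0 0 0 0 0 0 0; 0 0 0 0 0 0 0")

```text
t: 11.5
position: [0.6023, 0.1057, 0.2481]
ee_rot: [-3.141, -0.0, 1.52]
force: [-0.3, -0.9, -2.2]
finger_gap: 0.299
grasp_force: 60.0
```

>>> send_rows(series="0 0 0 0.23 0 0.24 0; 0 0 0 0 0 0 0; 0 0 0 0 0 0 0")

```text
t: 11.8
position: [0.6025, 0.1079, 0.2457]
ee_rot: [-3.141, -0.0, 1.52]
force: [-0.3, -0.5, -2.2]
finger_gap: 0.297
grasp_force: 60.0
```

>>> send_rows(series="0 0 0 0.23 0 0.25 0; 0 0 0 0 0 0 0; 0 0 0 0 0 0 0")

```text
t: 12.1
position: [0.6026, 0.1103, 0.2432]
ee_rot: [-3.141, -0.0, 1.52]
force: [0.3, -0.4, -2.0]
finger_gap: 0.296
grasp_force: 60.0
```

>>> send_rows(series="0 0 0 0.22 0 0.25 0; 0 0 0 0 0 0 0; 0 0 0 0 0 0 0")

```text
t: 12.4
position: [0.6027, 0.1124, 0.2407]
ee_rot: [-3.141, -0.0, 1.52]
force: [-0.3, -0.2, -1.1]
finger_gap: 0.298
grasp_force: 60.0
```

>>> send_rows(series="0 0 0 0.22 0 0.25 0; 0 0 0 0 0 0 0; 0 0 0 0 0 0 0")

```text
t: 12.7
position: [0.6028, 0.1147, 0.2382]
ee_rot: [-3.141, -0.0, 1.52]
force: [0.1, -1.3, -1.9]
finger_gap: 0.295
grasp_force: 60.0
```

>>> send_rows(series="0 0 0 0.21 0 0.26 0; 0 0 0 0 0 0 0; 0 0 0 0 0 0 0")

```text
t: 13.0
position: [0.6029, 0.1167, 0.2356]
ee_rot: [-3.141, 0.0, 1.52]
force: [-0.7, -1.1, -1.4]
finger_gap: 0.295
grasp_force: 60.1
```

>>> send_rows(series="0 0 0 0.21 0 0.27 0; 0 0 0 0 0 0 0; 0 0 0 0 0 0 0")

```text
t: 13.3
position: [0.6031, 0.1185, 0.2331]
ee_rot: [3.141, 0.0, 1.52]
force: [-0.2, -3.8, 0.7]
finger_gap: 0.294
grasp_force: 60.3
```

>>> send_rows(series="0 0 0 0.2 0 0.26 0; 0 0 0 0 0 0 0; 0 0 0 0 0 0 0")

```text
t: 13.6
position: [0.6032, 0.1204, 0.2305]
ee_rot: [3.141, 0.0, 1.52]
force: [0.4, -5.5, 0.5]
finger_gap: 0.296
grasp_force: 60.4
```

>>> send_rows(series="0 0 0 0.19 0 0.28 0; 0 0 0 0 0 0 0; 0 0 0 0 0 0 0")

```text
t: 13.9
position: [0.6032, 0.123, 0.2276]
ee_rot: [-3.141, -0.001, 1.521]
force: [-0.0, -0.7, -0.6]
finger_gap: 0.294
grasp_force: 60.2
```

The roller was met at about 6 N and the force is now falling off. I continue in small steps.

>>> send_rows(series="0 0 0 0.2 0 0.27 0; 0 0 0 0 0 0 0; 0 0 0 0 0 0 0")

```text
t: 14.2
position: [0.6031, 0.1251, 0.2245]
ee_rot: [-3.141, -0.001, 1.521]
force: [0.1, 0.8, -2.6]
finger_gap: 0.295
grasp_force: 59.9
```

>>> send_rows(series="0 0 0 0.18 0 0.28 0; 0 0 0 0 0 0 0; 0 0 0 0 0 0 0")

```text
t: 14.5
position: [0.6033, 0.1266, 0.2219]
ee_rot: [-3.141, -0.0, 1.52]
force: [0.2, -0.5, -2.5]
finger_gap: 0.292
grasp_force: 59.9
```

>>> send_rows(series="0 0 0 0.18 0 0.29 0; 0 0 0 0 0 0 0; 0 0 0 0 0 0 0")

```text
t: 14.8
position: [0.6035, 0.1282, 0.2192]
ee_rot: [3.141, 0.0, 1.52]
force: [0.2, -0.1, -0.5]
finger_gap: 0.299
grasp_force: 60.1
```

>>> send_rows(series="0 0 0 0.17 0 0.28 0; 0 0 0 0 0 0 0; 0 0 0 0 0 0 0")

```text
t: 15.1
position: [0.6036, 0.13, 0.2163]
ee_rot: [-3.142, -0.0, 1.52]
force: [-0.3, -0.2, -1.3]
finger_gap: 0.298
grasp_force: 60.1
```

```bash
python3 look.py 6 150 180 120 90 400 145
python3 - <<'E'
import cv2;cv2.imwrite('pics/l6c.png',cv2.imread('pics/l6.png')[:300])
E
```

```text
15.1 [0.60357826 0.12995283 0.21632983] [-3.14153147e+00 -5.30057457e-05  1.52029516e+00] [-0.32411616 -0.23442181 -1.25945009] [-0.25335558 -0.01424876  0.07612058]
(600, 800, 3)
```

View pics/l6c.png

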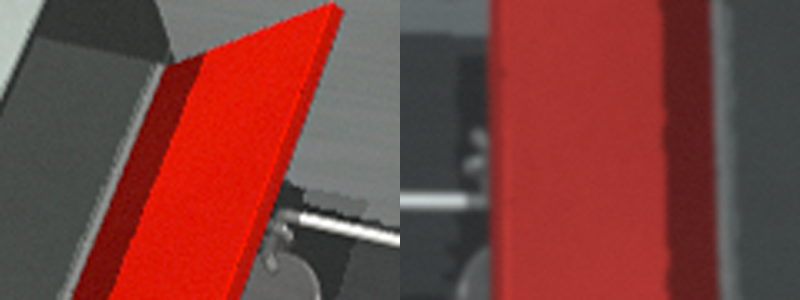

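The view shows the hatch well down, with the nose below its edge near (495,188) in top. I measure its angle from depth.

```bash
cat > ang.py <<'E'
import sys
from h import *
for n in("scene","top"):
    d=load(n+sys.argv[1]);W=world(d);hsv=cv2.cvtColor(d["pixels"],cv2.COLOR_RGB2HSV)
    o=.0512*W[...,0]+W[...,1]+.184  # distance out from the shut hatch's outer face
    m=((hsv[...,0]<8)|(hsv[...,0]>172))&(hsv[...,1]>140)&(W[...,0]>.47)&(W[...,0]<.74)&(W[...,2]>.16)&(W[...,2]<.36)&(o>.0)&(o<.2)
    x,z=o[m],W[...,2][m];c=np.polyfit(z,x,1)
    for _ in range(4):
        k=abs(np.polyval(c,z)-x)<.006;c=np.polyfit(z[k],x[k],1)
    print(n,m.sum(),k.sum(),"angle",np.arctan(c[0]),"edge out",np.percentile(x[k],99),np.percentile(z[k],99))
E
python3 ang.py 6; python3 ang.py 5
```

```text
scene 5176 4847 angle 0.8160314251512596 edge out 0.1611034950568377 0.2838403698098918
top 9433 8996 angle 0.8143246347804006 edge out 0.1587906518763795 0.28374785790087964
scene 2391 2099 angle 0.18820742372955057 edge out 0.07110097846050317 0.3405324154930029
top 1441 1361 angle 0.07801716074742024 edge out 0.06862212715073666 0.34219977914624666
```

>>> send_rows(series="0 0 0 0.08 0 0.14 0; 0 0 0 0 0 0 0; 0 0 0 0 0 0 0")

```text
t: 15.55
position: [0.6037, 0.1306, 0.215]
ee_rot: [3.142, 0.0, 1.52]
force: [-0.2, -1.9, -0.4]
finger_gap: 0.295
grasp_force: 60.1
```

>>> send_rows(series="0 0 0 0.08 0 0.14 0; 0 0 0 0 0 0 0; 0 0 0 0 0 0 0")

```text
t: 15.85
position: [0.6038, 0.1311, 0.2138]
ee_rot: [3.141, 0.001, 1.52]
force: [-0.4, -5.0, 1.0]
finger_gap: 0.299
grasp_force: 60.5
```

The force has climbed to 6 N at the stop, 20 mm past the peak. I back off until the nose is about centred in the hole and check that the hatch stays.

>>> send_rows(series="0 0 0 -0.17 0 -0.28 0; 0 0 0 -0.17 0 -0.28 0; 0 0 0 -0.17 0 -0.28 0; 0 0 0 0 0 0 0; 0 0 0 0 0 0 0")

```text
t: 16.35
position: [0.6034, 0.1265, 0.2219]
ee_rot: [-3.141, -0.0, 1.52]
force: [-0.2, -0.1, -2.3]
finger_gap: 0.296
grasp_force: 59.9
```

```bash
python3 look.py 7 150 180 120 90 400 145;python3 ang.py 7
```

```text
16.35 [0.6033738  0.12654753 0.22189702] [-3.14137682e+00 -4.66401331e-04  1.52015174e+00] [-0.24422283 -0.14684627 -2.26513903] [ 0.00257247 -0.02541098 -0.01517354]
(600, 800, 3)
scene 4975 4654 angle 0.7923866652728913 edge out 0.15824196548428257 0.2871361463201519
top 9187 8753 angle 0.7906583865615299 edge out 0.1558838859957462 0.28727023169170873
```

The hatch holds at 0.79 rad with no load, so the stay has snapped in. I centre the nose for its leaning tip and withdraw along the hinge axis, feeling for contact.

>>> send_rows(series="0 0 0 -0.35 0 -0.3 0; 0 0 0 0 0 0 0; 0 0 0 0 0 0 0")

```text
t: 16.8
position: [0.6033, 0.1228, 0.2251]
ee_rot: [3.141, -0.0, 1.52]
force: [-0.8, -0.2, -2.0]
finger_gap: 0.293
grasp_force: 59.9
```

>>> send_rows(series="0 0 0 0 -0.4 0 0; 0 0 0 0 -0.4 0 0; 0 0 0 0 0 0 0; 0 0 0 0 0 0 0")

```text
t: 17.2
position: [0.5951, 0.1234, 0.2251]
ee_rot: [3.141, 0.0, 1.52]
force: [-1.0, 0.4, -2.2]
finger_gap: 0.297
grasp_force: 59.9
```

>>> send_rows(series="0 0 0 0 -0.2 0 0; 0 0 0 0 0 0 0; 0 0 0 0 0 0 0")

```text
t: 17.5
position: [0.5933, 0.1234, 0.225]
ee_rot: [3.142, -0.0, 1.52]
force: [0.5, 0.1, -2.2]
finger_gap: 0.296
grasp_force: 59.9
```

>>> send_rows(series="0 0 0 0 -0.3 0 0; 0 0 0 0 0 0 0; 0 0 0 0 0 0 0")

```text
t: 17.8
position: [0.5902, 0.1236, 0.225]
ee_rot: [3.142, -0.0, 1.52]
force: [0.8, -0.9, -3.3]
finger_gap: 0.297
grasp_force: 59.9
```

>>> send_rows(series="0 0 0 0 -0.3 0 0; 0 0 0 0 0 0 0; 0 0 0 0 0 0 0")

```text
t: 18.1
position: [0.5872, 0.1237, 0.2251]
ee_rot: [3.141, -0.0, 1.52]
force: [-0.1, -0.5, -2.1]
finger_gap: 0.298
grasp_force: 59.9
```

No contact; I continue out until the tip is well clear.

>>> send_rows(series="0 0 0 0 -0.4 0 0; 0 0 0 0 -0.4 0 0; 0 0 0 0 0 0 0")

```text
t: 18.4
position: [0.5787, 0.1242, 0.2252]
ee_rot: [-3.142, -0.0, 1.52]
force: [0.9, -0.2, -2.4]
finger_gap: 0.297
grasp_force: 59.9
```

>>> send_rows(series="0 0 0 0 -0.5 0 0; 0 0 0 0 -0.7 0 0; 0 0 0 0 -1 0 0; 0 0 0 0 0 0 0; 0 0 0 0 0 0 0")

```text
t: 18.9
position: [0.5571, 0.1253, 0.2253]
ee_rot: [3.141, -0.0, 1.52]
force: [-0.6, -0.6, -2.3]
finger_gap: 0.294
grasp_force: 59.9
```

```bash
python3 look.py 8 150 180 120 90 400 145;python3 ang.py 8
python3 - <<'E'
from h import *
# retreat: out along tool x by 12 cm then up; then over the rests
plan([.58,.24,.30],1.5203,5,0)
plan([.4146,.2336,.30],1.4218,5,0,start=([.58,.24,.30],[np.pi,0,1.5203]))
E
```

```text
18.9 [0.55705885 0.12528792 0.22534005] [ 3.14093665e+00 -6.89193386e-05  1.52037642e+00] [-0.6296493  -0.5784832  -2.27660818] [-0.02532415  0.02402669  0.00336694]
(600, 800, 3)
scene 4968 4646 angle 0.7923194150899853 edge out 0.15815265539455117 0.2870451462086297
top 9209 8768 angle 0.7906680465856971 edge out 0.15588977894064904 0.2870617191670524
0 -0 -0 2.32 0.33 -1.5 0; 0 -0 -0 2.31 0.33 -1.5 0; 0 -0 -0 2.32 0.34 -1.5 0; 0 -0 -0 2.31 0.33 -1.5 0; 0 -0 -0 2.32 0.34 -1.5 0
0 -0 1.13 -0.29 -3.3 -0 0; 0 -0 1.13 -0.36 -3.29 -0 0; 0 -0 1.13 -0.43 -3.28 -0 0; 0 -0 1.13 -0.49 -3.27 -0 0; 0 -0 1.13 -0.55 -3.27 -0 0
```

>>> send_rows(series="0 0 0 2 0 0 0; 0 0 0 2.5 0 0 0; 0 0 0 2.5 -0.5 -1 0; 0 0 0 0 -2.5 -3 0; 0 0 0 0 -2 -3 0")

```text
t: 19.55
position: [0.5101, 0.1984, 0.2948]
ee_rot: [-3.139, 0.001, 1.521]
force: [0.3, 0.4, -1.4]
finger_gap: 0.293
grasp_force: 59.9
```

Run:
```python
from h import *
plan([.4146,.2336,.20],1.4218,4,0)
```

```text
-0.03 0.01 1.42 0.76 -2.42 2.38 0; -0.03 0.01 1.42 0.7 -2.44 2.37 0; -0.03 0.01 1.42 0.64 -2.46 2.37 0; -0.03 0.01 1.42 0.59 -2.48 2.37 0
```

>>> send_rows(series="0 0 1.42 0.76 -2.4 2.4 0; 0 0 1.42 0.7 -2.4 2.4 0; 0 0 1.42 0.64 -2.5 2.4 0; 0 0 1.42 0.6 -2.5 2.3 0; 0 0 0 0 0 0 0")

```text
t: 20.05
position: [0.4117, 0.2333, 0.1975]
ee_rot: [-3.136, 0.002, 1.422]
force: [0.4, -0.1, -2.3]
finger_gap: 0.298
grasp_force: 60.1
```

>>> send_rows(series="0 0 0 0 0 0 0; 0 0 0 0 0 0 0")

```text
t: 20.25
position: [0.4169, 0.2333, 0.2008]
ee_rot: [3.14, -0.001, 1.421]
force: [-0.3, 0.2, -2.0]
finger_gap: 0.295
grasp_force: 60.1
```

Run:
```python
from h import *
from station import sense
s=sense();print(s["t"],s["position"],s["ee_rot"])
plan([.4146,.2336,.09],1.4218,4,0)
```

```text
20.25 [0.41694037 0.2332957  0.200836  ] [ 3.13986792e+00 -7.34376472e-04  1.42103661e+00]
0.02 -0.01 -0.01 -0 -0.06 2.77 0; 0.02 -0.01 -0.01 -0 -0.06 2.77 0; 0.02 -0.01 -0.01 -0.01 -0.07 2.77 0; 0.02 -0.01 -0.01 0 -0.06 2.77 0
```

>>> send_rows(series="0 0 0 0 0 3 0; 0 0 0 0 0 3 0; 0 0 0 0 0 3 0; 0 0 0 0 0 2 0; 0 0 0 0 0 0 0")

```text
t: 20.75
position: [0.4156, 0.2326, 0.0883]
ee_rot: [-3.139, 0.002, 1.42]
force: [0.2, 0.5, -2.5]
finger_gap: 0.294
grasp_force: 60.2
```

>>> send_rows(series="0 0 0 0 0 0 0; 0 0 0 0 0 0 0; 0 0 0 0 0 0 0")

```text
t: 21.05
position: [0.4166, 0.2334, 0.0912]
ee_rot: [3.139, -0.001, 1.421]
force: [-0.2, -1.3, -2.5]
finger_gap: 0.295
grasp_force: 60.2
```

Run:
```python
from h import *
from station import sense,snapshot
s=sense();print(s["t"],s["position"],s["ee_rot"],s["force"])
plan([.4146,.2336,.06],1.4218,2,0)
d=snapshot("top");np.savez("pics/top9.npz",**d);d2=snapshot("scene");np.savez("pics/scene9.npz",**d2)
cv2.imwrite("pics/l9.png",np.hstack([cv2.resize(d2["pixels"][195:270,300:400,::-1],(400,300)),cv2.resize(d["pixels"][285:360,300:400,::-1],(400,300))]))
```

```text
21.05 [0.41660344 0.23343403 0.09124794] [ 3.13949415e+00 -1.08424232e-03  1.42092116e+00] [-0.24748516 -1.32233244 -2.48777984]
0.06 -0.03 -0.03 -0.01 -0.1 1.56 0; 0.06 -0.03 -0.03 -0.01 -0.11 1.56 0
```

View pics/l9.png

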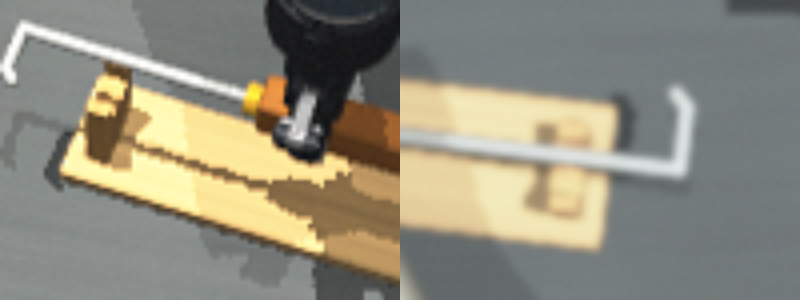

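The rod hangs about 4.5 cm above its rests, in line with the slots; the hook is at (305,203) in scene and (472,324) in top. I lower it.

>>> send_rows(series="0 0 0 0 -0.1 1.4 0; 0 0 0 0 -0.1 1.4 0; 0 0 0 0 0 0.8 0; 0 0 0 0 0 0.4 0; 0 0 0 0 0 0 0")

```text
t: 21.65
position: [0.4137, 0.2335, 0.0499]
ee_rot: [-3.141, 0.0, 1.421]
force: [-0.7, 0.1, -2.0]
finger_gap: 0.293
grasp_force: 60.4
```

>>> send_rows(series="0 0 0 0 0 0.2 0; 0 0 0 0 0 0 0; 0 0 0 0 0 0.2 0; 0 0 0 0 0 0 0; 0 0 0 0 0 0 0")

```text
t: 22.15
position: [0.4137, 0.2335, 0.046]
ee_rot: [3.142, -0.0, 1.421]
force: [-0.5, 0.9, -2.0]
finger_gap: 0.296
grasp_force: 60.4
```

>>> send_rows(series="0 0 0 0 0.05 0.1 0; 0 0 0 0 0 0 0; 0 0 0 0 0 0.1 0; 0 0 0 0 0 0 0; 0 0 0 0 0 0 0")

```text
t: 22.65
position: [0.4143, 0.2334, 0.0443]
ee_rot: [3.141, -0.0, 1.421]
force: [-1.4, -1.1, 4.2]
finger_gap: 0.297
grasp_force: 61.3
```

It is seated. I release it and go straight up.

>>> send_rows(series="0 0 0 0 0 0 0.35; 0 0 0 0 0 0 0.5; 0 0 0 0 0 0 0.8; 0 0 0 0 0 0 1; 0 0 0 0 0 0 1", grip_force=20)

```text
t: 23.15
position: [0.4141, 0.2334, 0.0439]
ee_rot: [-3.142, 0.0, 1.421]
force: [0.8, 0.7, 0.3]
finger_gap: 0.977
grasp_force: 0.0
```

>>> send_rows(series="0 0 0 0 0 0 1; 0 0 0 0 0 0 1; 0 0 0 0 0 -1 1; 0 0 0 0 0 -2 1; 0 0 0 0 0 -3 1")

```text
t: 23.65
position: [0.4134, 0.2331, 0.1043]
ee_rot: [-3.139, 0.001, 1.421]
force: [0.3, 0.3, -0.3]
finger_gap: 1.001
grasp_force: 0.0
```

>>> send_rows(series="0 0 0 0 0 -4.5 1; 0 0 0 -1.7 0 -4.5 1; 0 0 0 -1.8 0 -4.5 1; 0 0 0 0 0 -2 1; 0 0 0 0 0 0 1")

```text
t: 24.15
position: [0.4099, 0.1987, 0.2629]
ee_rot: [3.136, -0.003, 1.42]
force: [0.6, 0.3, 0.5]
finger_gap: 1.002
grasp_force: 0.0
```

>>> send_rows(series="0 0 0 0 0 0 1; 0 0 0 0 0 0 1; 0 0 0 0 0 0 1")

```text
t: 24.45
position: [0.4084, 0.1988, 0.2579]
ee_rot: [-3.14, 0.001, 1.421]
force: [0.6, -0.2, -0.0]
finger_gap: 0.997
grasp_force: 0.0
```

```bash
python3 look.py 10 110 120 340 255 180 160; python3 ang.py 10; sed 's/load("w1")/load("w10")/;s/"scene0"/"scene10"/;s/^d=load("w10");.*$/d=load("w10");px=d["pixels"]/' m.py > m2.py; python3 m2.py
```

```text
24.45 [0.40843575 0.19882857 0.25792414] [-3.13964088e+00  8.84297418e-04  1.42135690e+00] [ 0.60584118 -0.18879921 -0.04531293] [ 0.02144064  0.06407417 -0.04468713]
(600, 800, 3)
scene 4976 4657 angle 0.792680028804902 edge out 0.15818483665607966 0.2869584534844984
top 9233 8781 angle 0.7907391741162657 edge out 0.15582140276602827 0.28693462766765687
[[322.5  60.   28. ]
 [322.5  84.   28. ]
 [322.5 108.   28. ]
 [322.5 132.   28. ]
 [322.5 156.   28. ]
 [323.  180.   29. ]]
handle dir yaw 1.4236192 c 0.41936523 0.2684284
handle end [0.4328 0.3353 0.078 ] [0.4324 0.3327 0.0776]
handle end [0.4127 0.1999 0.078 ] [0.4131 0.2024 0.077 ]
shaft [[322.     218.    ]
 [321.5    238.    ]
 [321.5    258.    ]
 [321.5    278.    ]
 [322.2222 322.    ]]
shaft yaw 1.4195969 c 0.398671 0.13478008
corner [0.3907 0.0504 0.062 ] [0.391  0.0522 0.0648] (array([0.3914, 0.0551, 0.0691]), np.float64(0.0002909234003162714))
tip [0.4275 0.0497 0.062 ] [ 0.429   0.009  -0.0001] (array([0.426 , 0.0538, 0.0715]), np.float64(0.0044811715159929115))
ferrule/handle end [0.4119 0.1964 0.062 ] [0.4121 0.1985 0.0716] (array([0.4121, 0.1985, 0.0726]), np.float64(0.00042136622215788405))
```

View pics/l10.png

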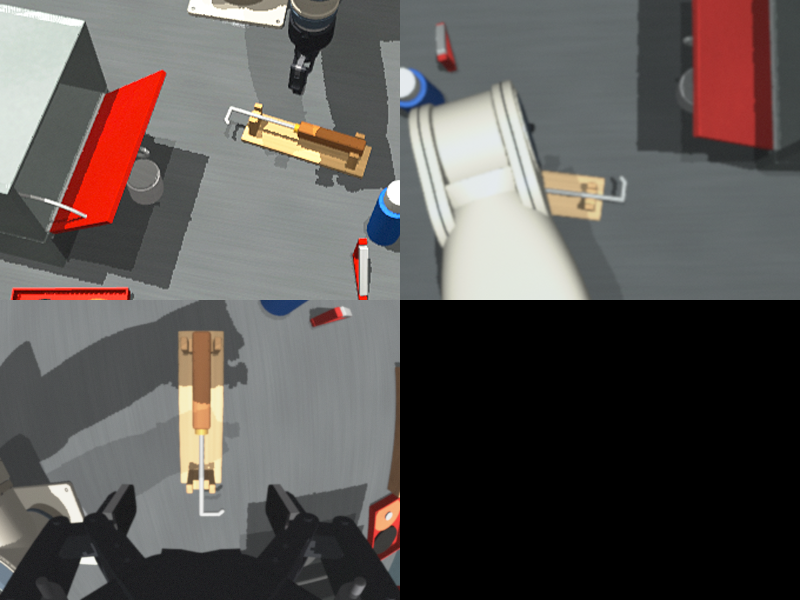

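The rod lies in both rests within about 1 mm of where it was, with the same yaw. The hatch stays open at 0.79 rad, with the tin, can and magnet untouched.

```bash
python3 -c "
from station import job_done
print(job_done())"
```

```text
the job is handed in; nothing more can be done
None
```

The job is handed in: the hatch stands open on its stay at 0.79 rad, and the rod is unhooked and back in its rests within about 1 mm of where it lay, with about 6 N the most I felt while pulling.

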